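# Clear the sloping cradle and load the instrument housing

### The job

Someone left a screwdriver lying in the sloping V-cradle. Take it out and lay it down gently in the empty, cork-lined lane of the tool tray, then lay the long tube housing (the one with the slim steel connector) gently in the cradle's two V saddles, connector end uphill and its grey cap end resting against the stop at the bottom. Leave everything else where it is.

Things in the scene. Friction and masses are not known exactly. Their poses are not given: they have to be found in the camera images.
- cradle: Fixed plywood stand, base 230 x 100 mm (x from -100 to +130 mm), 12 mm thick, carrying the sloping seat. Origin: underside of the base on the bench, z up, x horizontal towards its high end (uphill, roughly away from the robot). Its position and yaw vary. Highest point about 160 mm.
- seat: Sloping part of the cradle, rising 30 deg (0.5236 rad) towards its x. x: uphill along the axis of a seated housing; z: square to the slope, upwards; y level. Origin: where that axis meets the lower stop's face, at cradle (-75, 0, 78) mm. The stop is a plate at x = -8..0, 44 mm wide, up to z = 6 mm. A loaded housing has its origin at seat (85, 0, 0) mm; it does not slide down by itself.
- saddle_low (a point): Bottom of the V of the lower aluminium saddle, at seat (32.5, 0, -27) mm. Each saddle is a 90 deg V open towards seat +z, 25 mm long, 48 mm wide at the lips (seat z = -3 mm); it centres a 38 mm tube on the seat's x axis.
- saddle_high (a point): Bottom of the V of the upper saddle, at seat (147.5, 0, -27) mm. The 90 mm gap between the saddles is free for fingers, down to the plywood board at seat z = -50 mm.
- screwdriver: Loose screwdriver, 200 mm long, 0.12 kg: black round handle 28 mm dia x 100 mm, round steel shaft 9 mm dia x 100 mm. Origin on its axis near the centre of mass, x to the tip: butt at -72, handle end +28, tip +128 mm. It starts in the saddles, butt at the stop, axis rising about 23 deg; the handle is free to grip from x = -25 to +25 mm. Lying flat its handle axis is 14 mm up.
- driver_butt (a point): Centre of the end face of the screwdriver's handle.
- driver_tip (a point): Tip of the screwdriver's shaft.
- tray: Fixed grey tool tray, 258 (x) x 172 (y) x 22 mm high, walls and middle divider 4 mm thick, floor 4 mm. Origin: centre of its underside. The divider runs along x and leaves two lanes 80 mm wide, 250 mm long, centred at y = +42 and -42 mm. The spanner lies in one lane, the cork liner in the other.
- liner: Flat brown cork liner, 236 (x) x 70 (y) x 2 mm, fixed, in the empty lane of the tray; it shows which lane is free. Origin: centre of its underside (the centre of the lane floor), x along the lane.
- housing: Instrument housing, loose, 0.26 kg nominal: black tube 38 mm dia x 170 mm with a grey knurled cap (same diameter) at one end and a slim steel connector stub 18 mm dia x 26 mm at the other. Origin on its axis at the middle of the 170 mm tube, x towards the connector: cap end face at x = -85, shoulder at +85, connector end at +111 mm. It starts lying on the bench (axis 19 mm above it).
- housing_foot (a point): Centre of the flat cap-end face of the housing.
- housing_tip (a point): Centre of the connector's end face.
- spanner: Bystander: open-ended steel spanner, 186 x 26 x 7 mm, lying in the other lane of the tray. Origin at its underside centre.
- offcut: Bystander: short plain black tube, 38 mm dia x 100 mm, no connector, lying beside the housing. Origin at its centre, x along it.
- screwjar: Bystander: small lidded jar of 44 mm dia, 55 mm high, on the other side of the housing. Origin at its underside centre.
- bottle: Bystander: slim white bottle, 32 mm dia, 90 mm high, standing beside the cradle. Origin at its underside centre.
- endcap: Bystander: spare grey end cap, 42 mm dia, 28 mm high, standing beside the cradle. Origin at its underside centre.
- taperoll: Bystander: roll of tape lying flat in front of the cradle, 100 mm dia, 25 mm high. Origin at its underside centre.
- mug: Bystander: white mug, 76 mm dia, 90 mm high, towards the back of the bench. Origin at its underside centre.
- tin: Bystander: small steel tin, 60 mm dia, 40 mm high, towards the back of the bench. Origin at its underside centre.

How it is judged:
On the way:
1. the screwdriver lies released and still in the lined lane of the tray (x of driver_butt in the frame of liner between -0.128 and 0.128 m and y of driver_butt in the frame of liner between -0.041 and 0.041 m and z of driver_butt in the frame of liner between -0.005 and 0.028 m and x of driver_tip in the frame of liner between -0.128 and 0.128 m and y of driver_tip in the frame of liner between -0.041 and 0.041 m and z of driver_tip in the frame of liner between -0.005 and 0.028 m and linear speed of screwdriver below 0.02 m/s and contact force between the fingers and screwdriver below 0.1 N), for 0.2 s.
At the end, for the whole second after the job is handed in: Screwdriver at rest in the lined lane, both ends inside its 80 x 250 mm and under 28 mm above its floor. Housing at rest in both saddles: both ends within 8 mm of the seat axis (sideways and square to the slope), connector uphill, cap face within 8 mm of the stop (all of step 1 and x of housing_foot in the frame of seat between -0.004 and 0.008 m and y of housing_foot in the frame of seat between -0.008 and 0.008 m and z of housing_foot in the frame of seat between -0.008 and 0.008 m and y of housing_tip in the frame of seat between -0.008 and 0.008 m and z of housing_tip in the frame of seat between -0.008 and 0.008 m and x of housing_tip in the frame of seat above 0.18 m and linear speed of housing below 0.01 m/s); the robot touches nothing.
It fails at once if the housing or the screwdriver is dropped (moves faster than 0.4 m/s out of the fingers, as after a fall of a few centimetres) ((linear speed of housing above 0.4 m/s and contact force between the fingers and housing below 0.05 N) or (linear speed of screwdriver above 0.4 m/s and contact force between the fingers and screwdriver below 0.05 N)).
It fails at once if a bystander is moved more than 25 mm or the bottle is tipped over (distance of any of spanner, offcut, screwjar, bottle, endcap, taperoll, mug, tin from where it was at the start of the episode above 0.025 m or angle between bottle's own z axis and vertical above 0.5 rad).
It fails at once if the housing strikes or is pressed on the cradle with more than 70 N (contact force between housing and cradle above 70 N).
It fails at once if the screwdriver strikes or is pressed on the tray or its liner with more than 70 N (contact force between screwdriver and tray above 70 N or contact force between screwdriver and liner above 70 N).
It also fails if it takes over 66 s, if anything falls off the work surface, if the arm or the gripper's body presses on something with over 40 N, if the wrist force passes 120 N, or if a joint passes its speed limit or range.

### The arm

A 7-joint arm with a two-finger parallel gripper is mounted at the origin on the work surface. World frame = base frame: x ahead of the robot, y to its left, z up, the work surface at z = 0. Lengths are in m, angles in rad, forces in N, time in s.
With the tool pointing down it reaches from about 0.4 to 0.925 m from the base axis. Payload 4.1 kg.
Tool frame: the origin (TCP) lies between the finger pads; the fingertips stand 17 mm ahead of it and the grasp point (between the pads) lies 2 mm behind it (tip_extent is the distance from the TCP to the fingertips, in m); z points along the fingers, y is the direction in which the jaws open and shut (so a half turn about z gives the same grasp; the last joint's range is limited). The gripper opens to 85 mm and grips with 20 to 120 N. Pads are 22 mm wide; open, the fingers measure 114 mm over their backs; the gripper's body (76 mm by 85 mm) begins 54 mm behind the grasp point. The pads swing forward as they close: fully open they stand 13 mm farther back than shut.
Start: joints at [1.076, 0.398, 0.045, 1.537, -0.019, 1.207, -0.051], TCP at [0.251, -0.6, 0.248] pointing down, gripper open.
Joint ranges: [-2.82, 2.82], [-0.49, 2.23], [-1.37, 1.46], [0, 2.46], [-1.36, 4.5], [0.23, 2], [-2.94, 2.94]. Speed limits (rad/s): [2.57, 2.57, 3.14, 3.14, 3.14, 3.14, 3.14].

### API

Orientations are given as a unit quaternion [w, x, y, z].
In Python, from rig import * gives the robot as it stands.
- The arm moves only by the tool carry_out, never from a script. Its argument "targets" is a list of rows, each a list of 7 numbers: the shift along the tool's x, y, z normalised to -1 to 1, where 1 is 25 mm, then the turn, a rotation vector about the tool's x, y, z normalised to -1 to 1, where 1 is 0.12 rad, then the closure, from -1 (fully open) to 1 (shut). A call has 1 to 8 rows; each row shifts and turns the commanded pose from where the row before left it, along the tool's axes as they then stand; what a row does not reach is not made up. A row lasts 1/12 s, in which the tool goes at most 41.7 mm and 7.16 degrees, less where a joint would pass 70% of its speed; a pose out of reach is approached as far as the arm can. A call with a number of a shift or a turn outside -1 to 1 is refused whole. A call with a gripper value outside its range is refused whole. The fingers move at their own pace and stop on an object; "force" is the grip in N (left out, the last holds). Time passes only in rows, so rows that do not move let the fingers close. It gives the time, the measured TCP pose, the force and the opening at its end, in the units of the state.
- get_state(): the state, without advancing time (a new reading comes with each control period).
- grab_frame(name): name is "scene" or "top"; returns a dict with "frame" (420x560x3 uint8, red, green, blue), "intrinsics" (3x3 intrinsics, pixels), "world_from_camera" (4x4, takes a point from camera to world coordinates). Camera axes: x right, y down, z forward; pixel columns grow to the right and rows downward; lengths in m; the calibration is good to about 2 mm. A picture is of the moment at which its call begins. There is no depth.
- finish_job(): hands the job in, once; it reports no verdict.
The state is a dict: "t": time; "qpos": joint angles; "qvel": joint speeds; "joint_efforts": joint torques, N m; "ee_pos": TCP position; "orientation": TCP orientation; "ft_force": force on the tool from outside, world axes, zero at the start; "ft_torque": the same for the moment, N m; "opening": opening from 0.0 (shut) to 1.0 (fully open).
Only numpy, scipy, OpenCV 4.12 (cv2) and the standard library are available. Lean on these libraries where they do the work, as an engineer would, in place of code of your own. Each camera call takes 0.05 s, during which the arm holds its last target. There are 200 camera calls.

## Working session

There is one attempt and no reset: what is moved stays moved. The work goes in short steps, Python scripts to look and compute and a tool call to move; the robot and the scene stay as the last step left them, time stands still between calls to the robot, and variables do not carry over. Pictures are saved under pics/ and viewed, about 8 in all and at most 12, crops included, and the job is handed in when it is done.

Besides the shell and the picture viewer there is one more tool, called as name(argument=value, ...), one argument or row to a line, values as JSON. carry_out: Moves the arm, as the interface text tells. Scaled input: -1 to 1 covers 25 mm each way for a shift and 0.12 rad each way for a turn. Its arguments: {"type":"object","properties":{"targets":{"type":"array","items":{"type":"array","items":{"type":"number","minimum":-1,"maximum":1}}},"force":{"type":"number"}},"required":["targets"]}

```bash
mkdir -p pics; ls; python3 - <<'E'
from rig import *
import cv2,numpy as np
for n in("scene","top"):
    f=grab_frame(n);cv2.imwrite(f"pics/{n}0.png",f["frame"][:,:,::-1])
    np.savez(f"{n}.npz",**f)
    print(n,f["intrinsics"].round(1).tolist(),f["world_from_camera"].round(3).tolist())
s=get_state();print(s["t"],s["ee_pos"],s["orientation"],s["opening"])
E
```

```text
pics
scene [[427.6, 0.0, 285.2], [0.0, 427.6, 214.5], [0.0, 0.0, 1.0]] [[-0.082, 0.579, -0.811, 1.43], [0.997, 0.047, -0.068, 0.046], [-0.001, -0.814, -0.581, 0.751], [0.0, 0.0, 0.0, 1.0]]
top [[397.2, 0.0, 279.6], [0.0, 397.2, 214.6], [0.0, 0.0, 1.0]] [[-0.009, -0.984, 0.176, 0.391], [-1.0, 0.009, -0.0, 0.009], [-0.001, -0.176, -0.984, 1.109], [0.0, 0.0, 0.0, 1.0]]
0.1 [ 0.2503933  -0.59923214  0.24734367] [-8.73266525e-04  9.80470902e-01  1.96662115e-01 -2.46667817e-04] 1.0016428505789328
```

View pics/top0.png

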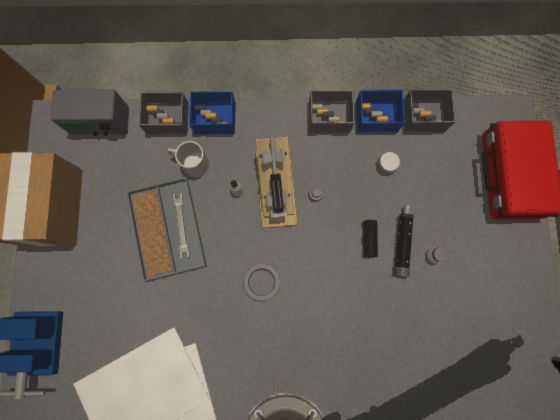

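View pics/scene0.png

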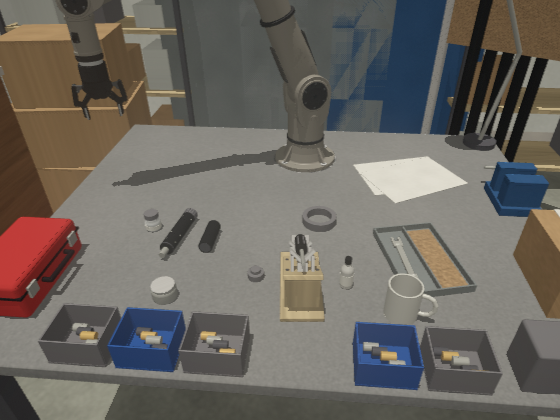

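The top view shows the cradle at about (277,182), with the screwdriver in it: butt near (278,210), tip near (272,145). The cork lane is at (152,232), the housing at (404,242) with its connector up at (406,210), the offcut at (370,238) and the jar at (436,256). The scene view agrees. Next I'll measure with masks.

```bash
cat > h.py <<'E'
import cv2,numpy as np
from scipy.spatial.transform import Rotation as R
def load(n): return np.load(f"{n}.npz")
def ray(f,p,z):
    """pixel -> world point(s) on plane at height z"""
    p=np.atleast_2d(p).astype(float);d=np.c_[p,np.ones(len(p))]@np.linalg.inv(f["intrinsics"]).T
    T=f["world_from_camera"];d=d@T[:3,:3].T;o=T[:3,3]
    return o+d*((z-o[2])/d[:,2])[:,None]
def proj(f,P):
    T=np.linalg.inv(f["world_from_camera"]);q=(np.atleast_2d(P)@T[:3,:3].T+T[:3,3])@f["intrinsics"].T
    return q[:,:2]/q[:,2:]
def blob(mask,box,k=3):
    m=np.zeros_like(mask);x0,y0,x1,y1=box;m[y0:y1,x0:x1]=mask[y0:y1,x0:x1]
    m=cv2.morphologyEx(m,cv2.MORPH_CLOSE,np.ones((k,k),np.uint8))
    c=max(cv2.findContours(m,cv2.RETR_EXTERNAL,cv2.CHAIN_APPROX_NONE)[0],key=cv2.contourArea)
    return c[:,0]
def rect(P):
    c,s,a=cv2.minAreaRect((P[:,:2]*1000).astype(np.float32))
    b=cv2.boxPoints((c,s,a));e=b[1]-b[0];g=b[2]-b[1];L=e if np.hypot(*e)>np.hypot(*g) else g
    y=np.degrees(np.arctan2(L[1],L[0]));y=(y+90)%180-90
    return np.round(c,1),np.round(sorted(s),1),round(y,2)
E
python3 - <<'E'
from h import *
for n,boxes in (("top",dict(ply=(245,125,310,240),cork=(120,180,180,285),hous=(390,200,416,282),off=(358,214,384,262))),
  ("scene",dict(cork=(400,215,480,295),hous=(155,205,200,262),ply=(270,245,335,325),off=(195,217,225,256)))):
    f=load(n);im=f["frame"];hsv=cv2.cvtColor(im,cv2.COLOR_RGB2HSV)
    H,S,V=[hsv[...,i] for i in range(3)]
    warm=((H<30)&(S>60)&(V>60)).astype(np.uint8)*255
    dark=((V<50)).astype(np.uint8)*255
    for k,b in boxes.items():
        m=warm if k in("ply","cork") else dark
        c=blob(m,b); z=dict(ply=.012,cork=.006,hous=.019,off=.019)[k]
        print(n,k,"area",cv2.contourArea(c),"bbox",cv2.boundingRect(c),*rect(ray(f,c,z)))
f=load("top");im=f["frame"]
a=cv2.resize(im[120:240,235:320],None,fx=5,fy=5,interpolation=cv2.INTER_CUBIC)
b=cv2.resize(im[195:285,385:455],None,fx=5,fy=5,interpolation=cv2.INTER_CUBIC)
o=np.zeros((600,790,3),np.uint8);o[:600,:425]=a;o[:450,430:780]=b
cv2.imwrite("pics/crop1.png",o[:,:,::-1])
E
```

```text
top ply area 2007.0 bbox (255, 136, 43, 93) [685.8  20.8] [101.  265.3] 4.89
top cork area 2040.0 bbox (132, 190, 41, 87) [542.3 367.4] [ 71.3 237.3] 13.63
top hous area 663.0 bbox (395, 214, 18, 54) [ 511.7 -332.4] [ 38.3 146.9] -8.18
top off area 453.0 bbox (363, 220, 14, 37) [ 518.8 -238.8] [ 36.  100.6] -2.95
scene cork area 1355.5 bbox (407, 229, 61, 59) [542.6 368.4] [ 65.9 227.5] 13.74
scene hous area 0.0 bbox (174, 247, 1, 1) [ 579.  -322.2] [0. 0.] 0.0
scene ply area 2315.5 bbox (280, 252, 44, 70) [680.5  23.2] [104.9 233.5] 4.62Traceback (most recent call last):
  File "<stdin>", line 10, in <module>
  File "h.py", line 15, in blob
    c=max(cv2.findContours(m,cv2.RETR_EXTERNAL,cv2.CHAIN_APPROX_NONE)[0],key=cv2.contourArea)
ValueError: max() iterable argument is empty
```

```bash
python3 - <<'E'
from h import *
f=load("top");im=f["frame"]
a=cv2.resize(im[120:240,235:320],None,fx=5,fy=5,interpolation=cv2.INTER_CUBIC)
b=cv2.resize(im[195:285,385:455],None,fx=5,fy=5,interpolation=cv2.INTER_CUBIC)
o=np.zeros((600,790,3),np.uint8);o[:600,:425]=a;o[:450,430:780]=b
cv2.imwrite("pics/crop1.png",o[:,:,::-1])
E
```

```text
(no output)
```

View pics/crop1.png

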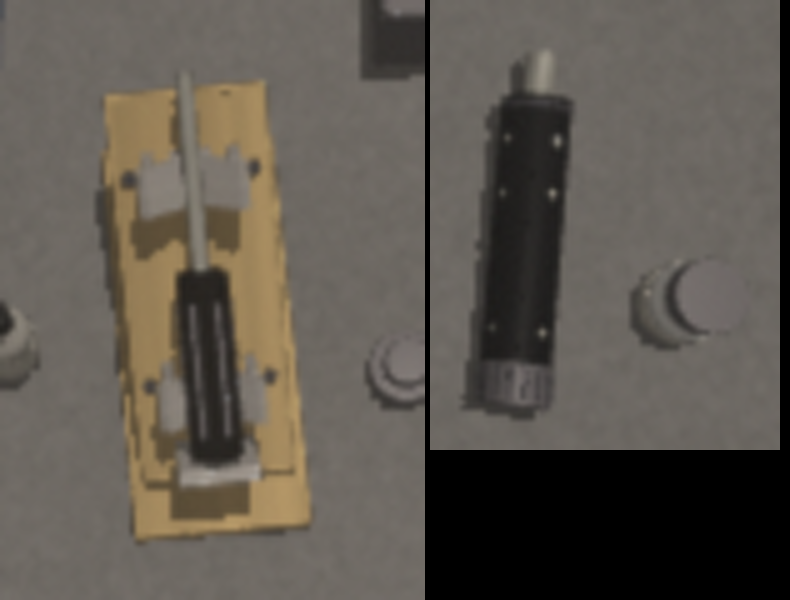

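The crop gives the cradle's near base corners at (262.4,228) and (297,224.8) and the stop's top at about (279,213). The handle runs from (278,212) to (275,174). The housing's cap end is at (401,276) and its connector tip at (408,205).

```bash
python3 - <<'E'
from h import *
f=load("top")
c=lambda x,y:np.array([235+x/5-.4,120+y/5-.4]); d=lambda x,y:np.array([385+(x-430)/5-.4,195+y/5-.4])
# base outline in the lower part, line fits
B=ray(f,[c(137,540),c(310,524),c(112,290)],.012)*1000;print("base",B.round(1).tolist())
e=B[0]-B[1];print("yaw near edge",np.degrees(np.arctan2(-e[0],e[1])),"left edge",np.degrees(np.arctan2(*(B[2]-B[0])[[1,0]])))
im=f["frame"];hsv=cv2.cvtColor(im,cv2.COLOR_RGB2HSV);H,S,V=[hsv[...,i] for i in range(3)]
warm=((H<30)&(S>60)&(V>60))
rows=np.arange(165,222)
for side in (0,-1):
    pts=[]
    for r in rows:
        w=np.where(warm[r,250:305])[0]
        if len(w): pts.append((250+w[side]+(-.5 if side==0 else .5),r))
    P=ray(f,pts,.012)*1000
    k=np.polyfit(P[:,0],P[:,1],1);rs=P[:,1]-np.polyval(k,P[:,0])
    print("edge",side,"yaw",np.degrees(np.arctan(k[0])).round(2),"y at x=600",np.polyval(k,600).round(1),"sd",rs.std().round(2))
print("stop top L,R",(ray(f,[c(178,465),c(260,460)],.0812)*1000).round(1).tolist())
# driver axis: handle dark mid-line
m=((V<45)).astype(np.uint8)*255;k=blob(m,(265,170,292,214));print("handle px",cv2.boundingRect(k),cv2.minAreaRect(k))
print("tip, shaft ends",c(184,73),c(203,268))
print("housing tip",(ray(f,d(542,52),.019)*1000).round(1),"shoulder",(ray(f,[d(506,98),d(574,100)],.019)*1000).round(1).tolist())
print("cap end",(ray(f,[d(478,402),d(550,408)],.019)*1000).round(1).tolist())
print("jar top",(ray(f,d(710,296),.055)*1000).round(1))
print("cam",f["world_from_camera"][:3,3])
E
```

```text
base [[551.3, 57.8, 12.0], [559.5, -38.8, 12.0], [695.5, 72.0, 12.0]]
yaw near edge 4.831110179225528 left edge 5.598381643211393
edge 0 yaw 4.63 y at x=600 64.0 sd 0.83
edge -1 yaw 4.8 y at x=600 -37.2 sd 0.8
stop top L,R [[580.9, 33.1, 81.2], [583.2, -10.1, 81.2]]
handle px (271, 175, 12, 37) ((276.3994445800781, 192.9613494873047), (36.60319137573242, 8.44442081451416), 84.47245788574219)
tip, shaft ends [271.4 134.2] [275.2 173.2]
housing tip [[ 610.6 -348.3   19. ]] shoulder [[584.6, -326.6, 19.0], [583.1, -364.4, 19.0]]
cap end [[417.2, -301.0, 19.0], [413.7, -339.8, 19.0]]
jar top [[ 470.8 -416.8   55. ]]
cam [0.39101646 0.0088042  1.10887315]
```

```bash
python3 - <<'E'
from h import *
f=load("top");g=load("scene")
a=np.radians(4.75);u=np.array([np.cos(a),np.sin(a)])
def W(x,y,z,o=(655.1,17.9)): return np.array([o[0]+x*u[0]-y*u[1],o[1]+x*u[1]+y*u[0],z])/1000
def seat(x,y,z): s,c=.5,.8660254; return W(-75+x*c-z*s,y,78+x*s+z*c)
P=dict(stopL=seat(0,22,6),stopR=seat(0,-22,6),stopfL=seat(-8,22,6),butt_top=seat(0,0,10.6),handle_end=W(13,0,127.4),handle_mid=W(-73.3+72*.918-14*.396*0,0,75+72*.396),tip=W(110.4,0,154),
 lipL=seat(20,24,-3),lipR=seat(20,-24,-3),hiL=seat(135,24,-3),hiR=seat(135,-24,-3),hi2L=seat(160,24,-3),corner=W(-100,50,12),cornerR=W(-100,-50,12),far=W(130,50,12))
for k,v in P.items():
    p=proj(f,v)[0];print(k,v.round(4),"top",p.round(1),"crop",((p-[235,120]+.5)*5).round(0),"scene",proj(g,v)[0].round(1))
im=g["frame"][225:325,262:340]
cv2.imwrite("pics/crop2.png",cv2.resize(im,None,fx=6,fy=6,interpolation=cv2.INTER_CUBIC)[:,:,::-1])
E
```

```text
stopL [0.5755 0.0334 0.0832] top [270.1 214.5] crop [178. 475.] scene [308.1 233.8]
stopR [ 0.5792 -0.0105  0.0832] top [286.8 212.9] crop [261. 467.] scene [290.7 233.9]
stopfL [0.5686 0.0328 0.0792] top [270.4 217.3] crop [179. 489.] scene [308.  233.4]
butt_top [0.5751 0.0113 0.0872] top [278.5 214.3] crop [220. 474.] scene [299.4 232.1]
handle_end [0.6681 0.019  0.1274] top [275.1 175.7] crop [203. 281.] scene [300.9 243.2]
handle_mid [0.6479 0.0173 0.1035] top [275.9 185.7] crop [207. 331.] scene [300.4 245.6]
tip [0.7651 0.027  0.154 ] top [271.6 135.8] crop [185.  82.] scene [302.6 263.1]
lipL [0.5971 0.0372 0.0854] top [268.6 206.2] crop [170. 434.] scene [309.4 238.6]
lipR [ 0.6011 -0.0107  0.0854] top [286.8 204.6] crop [261. 425.] scene [290.  238.6]
hiL [0.6964 0.0454 0.1429] top [264.5 163.3] crop [150. 219.] scene [312.3 246.5]
hiR [ 0.7004 -0.0024  0.1429] top [283.4 161.6] crop [245. 211.] scene [290.6 246.5]
hi2L [0.718  0.0472 0.1554] top [263.6 153.5] crop [146. 170.] scene [313.  248.4]
corner [0.5513 0.0594 0.012 ] top [261.4 227.6] crop [135. 541.] scene [317.5 249.8]
cornerR [ 0.5596 -0.0402  0.012 ] top [297.1 224.4] crop [313. 524.] scene [280.  249.8]
far [0.7805 0.0785 0.012 ] top [254.8 149.2] crop [101. 148.] scene [323.9 316.6]
```

View pics/crop2.png

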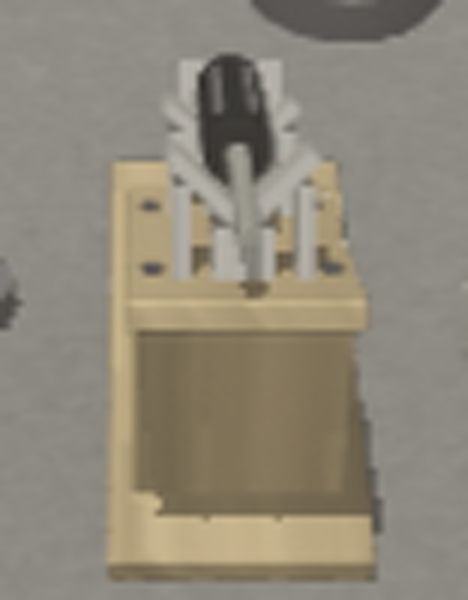

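```bash
cat >> h.py <<'E'
def tri(f,g,p,q):
    def M(c): return c["intrinsics"]@np.linalg.inv(c["world_from_camera"])[:3]
    X=cv2.triangulatePoints(M(f),M(g),np.array(p,float).reshape(2,1),np.array(q,float).reshape(2,1))
    X=(X[:3]/X[3]).ravel();return X, proj(f,X)[0]-p, proj(g,X)[0]-q
E
python3 - <<'E'
from h import *
f=load("top");g=load("scene")
c=lambda x,y:np.array([235+x/5-.4,120+y/5-.4]);s=lambda x,y:np.array([262+x/6-.417,225+y/6-.417])
for n,p,q in (("tip",c(184,73),s(255,283)),("shaft root",c(203,268),s(237,147)),("near L",c(137,540),s(340,162)),("near R",c(310,524),s(113,163)),("far edge L of board?",c(105,95),s(368,302)),("far R board",c(264,82),s(128,300)),
  ("stop topcorner L",c(180,455),s(285,60)),("stop R",c(258,445),s(178,60))):
    X,a,b=tri(f,g,p,q);print(n,(X*1000).round(1),a.round(1),b.round(1))
E
```

```text
tip [775.2  29.5 139.2] [-0.7  0. ] [-0.7 -0. ]
shaft root [677.5  19.5 117.7] [-0.3  0. ] [-0.2 -0. ]
near L [552.1  60.1   6.4] [-0.7  0. ] [-0.6 -0. ]
near R [560.4 -39.1   6. ] [-0.  0.] [-0. -0.]
far edge L of board? [768.5  69.9 126.9] [-0.3  0. ] [-0.3  0. ]
far R board [774.7 -13.4 127.3] [-0.1  0. ] [-0.1 -0. ]
stop topcorner L [584.8  34.1  88.2] [-0.8  0. ] [-0.7 -0. ]
stop R [589.6  -8.7  89.2] [-0.1  0. ] [-0.1 -0. ]
```

```bash
cat >> h.py <<'E'
YAW=np.radians(4.75);CO=np.array([658.1,18.2])/1000;U=np.array([np.cos(YAW),np.sin(YAW),0]);V_=np.array([-U[1],U[0],0])
def cr(x,y,z): return np.r_[CO,0]+U*x/1000+V_*y/1000+np.array([0,0,z/1000])
def seat(x,y,z): return cr(-75+x*.8660254-z*.5,y,78+x*.5+z*.8660254)
def tool(yaw,tilt):
    "tool x along heading yaw, raised by tilt; z down"
    u=np.array([np.cos(yaw),np.sin(yaw),0]);k=np.array([0,0,1.])
    x=np.cos(tilt)*u+np.sin(tilt)*k;z=np.sin(tilt)*u-np.cos(tilt)*k
    return np.c_[x,np.cross(z,x),z]
def plan(p,Rt,s=None):
    from rig import get_state
    s=s or get_state();q=s["orientation"];R0=R.from_quat([q[1],q[2],q[3],q[0]])
    rv=(R0.inv()*R.from_matrix(Rt)).as_rotvec();d=Rt.T@(p-s["ee_pos"])
    print("t",round(s["t"],2),"pos",s["ee_pos"].round(4),"F",np.round(s["ft_force"],1),"op",round(s["opening"],3))
    print("turn units",(rv/.12).round(2),"shift units in final frame",(d/.025).round(2),"mm",(d*1000).round(1))
E
python3 - <<'E'
from h import *
t=np.radians(23.3);Rt=tool(YAW,t);o=cr(-7.2,0,103.5)
plan(o+Rt[:,2]*(.002-.10),Rt)
E
```

```text
t 0.1 pos [ 0.2504 -0.5992  0.2473] F [-0.1 -0.1 -0.3] op 1.002
turn units [-0.54  3.36  2.57] shift units in final frame [ 14.26 -23.26   8.49] mm [ 356.6 -581.6  212.2]
```

carry_out(
  targets=[
    [0,0,0,-0.14,0.84,0.64,-1],
    [0,0,0,-0.14,0.84,0.64,-1],
    [0,0,0,-0.14,0.84,0.64,-1],
    [0,0,0,-0.14,0.84,0.64,-1],
    [0.59,-0.97,0.35,0,0,0,-1],
    [0.59,-0.97,0.35,0,0,0,-1],
    [0.59,-0.97,0.35,0,0,0,-1],
    [0.59,-0.97,0.35,0,0,0,-1],
  ],
)

```text
t: 0.77
ee_pos: [0.3095, -0.4957, 0.2377]
orientation: [-0.007, 0.979, 0.044, 0.197]
ft_force: [1.0, 0.3, 0.1]
opening: 1.001
```

carry_out(
  targets=[
    [0.59,-0.97,0.35,0,0,0,-1],
    [0.59,-0.97,0.35,0,0,0,-1],
    [0.59,-0.97,0.35,0,0,0,-1],
    [0.59,-0.97,0.35,0,0,0,-1],
    [0.59,-0.97,0.35,0,0,0,-1],
    [0.59,-0.97,0.35,0,0,0,-1],
    [0.59,-0.97,0.35,0,0,0,-1],
    [0.59,-0.97,0.35,0,0,0,-1],
  ],
)

```text
t: 1.43
ee_pos: [0.4276, -0.2902, 0.2183]
orientation: [-0.007, 0.979, 0.045, 0.197]
ft_force: [0.4, -0.1, 1.3]
opening: 0.998
```

carry_out(
  targets=[
    [0.59,-0.97,0.35,0,0,0,-1],
    [0.59,-0.97,0.35,0,0,0,-1],
    [0.59,-0.97,0.35,0,0,0,-1],
    [0.59,-0.97,0.35,0,0,0,-1],
    [0.59,-0.97,0.35,0,0,0,-1],
    [0.59,-0.97,0.35,0,0,0,-1],
    [0.59,-0.97,0.35,0,0,0,-1],
    [0.59,-0.97,0.35,0,0,0,-1],
  ],
)

```text
t: 2.1
ee_pos: [0.5453, -0.085, 0.1986]
orientation: [-0.006, 0.979, 0.045, 0.197]
ft_force: [0.5, -1.2, -0.1]
opening: 0.999
```

carry_out(
  targets=[
    [0.59,-0.97,0.35,0,0,0,-1],
    [0.59,-0.97,0.35,0,0,0,-1],
    [0.59,-0.97,0.35,0,0,0,-1],
    [0.59,-0.97,0.35,0,0,0,-1],
    [0,0,0,0,0,0,-1],
  ],
)

```text
t: 2.52
ee_pos: [0.6061, 0.024, 0.1892]
orientation: [-0.009, 0.979, 0.049, 0.199]
ft_force: [-0.0, 0.8, 0.4]
opening: 1.005
```

```bash
python3 - <<'E'
from h import *
from rig import *
t=np.radians(23.3);Rt=tool(YAW,t);o=cr(-7.2,0,103.5)
plan(o+Rt[:,2]*.002,Rt)
f=grab_frame("scene");np.savez("scene1.npz",**f)
a=f["frame"][120:330,190:430];cv2.imwrite("pics/s1.png",cv2.resize(a,None,fx=2.8,fy=2.8)[:,:,::-1])
E
```

```text
t 2.52 pos [0.6061 0.024  0.1892] F [-0.   0.8  0.4] op 1.005
turn units [-0.04  0.05  0.14] shift units in final frame [0.26 0.4  3.93] mm [ 6.6 10.1 98.2]
```

View pics/s1.png

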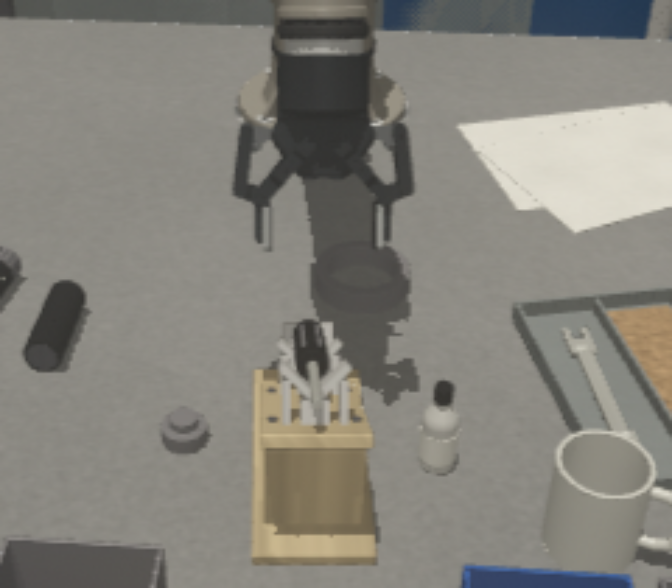

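Fingertips are at crop (265,245) and (382,243), in line with the driver apart from the 10 mm sideways correction I've already worked out. I'll correct that, descend and close.

carry_out(
  targets=[
    [0.26,0.4,0,0,0,0.14,-1],
    [0,0,0.8,0,0,0,-1],
    [0,0,0.8,0,0,0,-1],
    [0,0,0.8,0,0,0,-1],
    [0,0,0.7,0,0,0,-1],
    [0,0,0.5,0,0,0,-1],
    [0,0,0.33,0,0,0,-1],
    [0,0,0,0,0,0,-1],
  ],
)

```text
t: 3.23
ee_pos: [0.6484, 0.0083, 0.0993]
orientation: [-0.008, 0.98, 0.036, 0.196]
ft_force: [-0.2, -0.3, -0.0]
opening: 1.002
```

```bash
python3 - <<'E'
from h import *
from rig import *
t=np.radians(23.3);Rt=tool(YAW,t);o=cr(-7.2,0,103.5)
plan(o+Rt[:,2]*.002,Rt)
f=grab_frame("scene");np.savez("scene1.npz",**f);g=grab_frame("top")
a=cv2.resize(f["frame"][160:300,240:360],None,fx=3.3,fy=4)[:560,:396];b=cv2.resize(g["frame"][100:240,228:328],None,fx=4,fy=4)
cv2.imwrite("pics/s2.png",np.hstack([a,b])[:,:,::-1])
E
```

```text
t 3.23 pos [0.6484 0.0083 0.0993] F [-0.2 -0.3 -0. ] op 1.002
turn units [ 0.02  0.09 -0.08] shift units in final frame [ 0.19 -0.36 -0.02] mm [ 4.7 -9.1 -0.6]
```

View pics/s2.png

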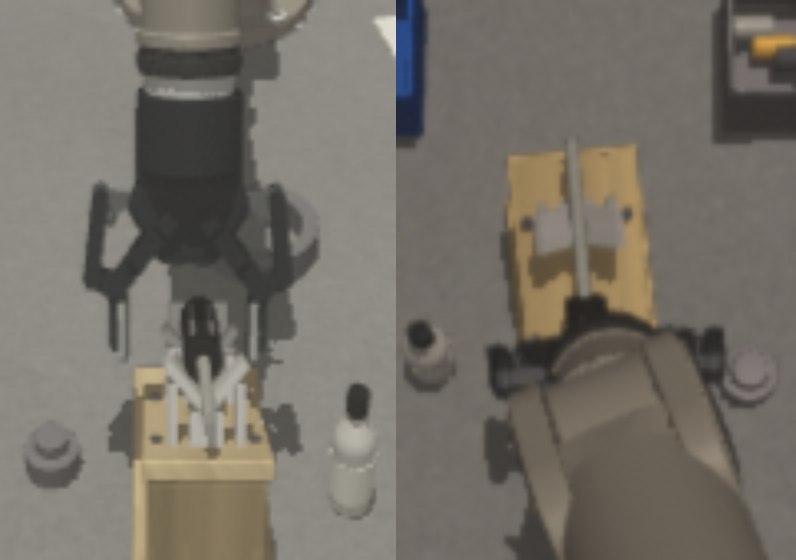

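Fingers sit around the handle, but their midpoint (187) is left of the handle (203), which matches the computed 9 mm offset. Correct, then close.

carry_out(
  targets=[
    [0.1,-0.18,0,0,0,0,-1],
    [0.05,-0.18,0,0,0.05,-0.08,-1],
    [0,0,0,0,0,0,-1],
    [0,0,0,0,0,0,-1],
  ],
  force=40,
)

```text
t: 3.67
ee_pos: [0.652, 0.0201, 0.1033]
orientation: [-0.007, 0.979, 0.042, 0.201]
ft_force: [-0.0, 0.1, -1.3]
opening: 0.998
```

carry_out(
  targets=[
    [0,0,0,0,0,0,0],
    [0,0,0,0,0,0,0.2],
    [0,0,0,0,0,0,0.3],
    [0,0,0,0,0,0,0.5],
    [0,0,0,0,0,0,0.7],
    [0,0,0,0,0,0,1],
    [0,0,0,0,0,0,1],
    [0,0,0,0,0,0,1],
  ],
)

```text
t: 4.33
ee_pos: [0.6518, 0.0187, 0.1026]
orientation: [-0.007, 0.979, 0.041, 0.201]
ft_force: [-1.0, -1.0, 1.5]
opening: 0.311
```

The grip holds, but at this depth the fingertips reach 19 mm below the handle axis, which only lies 14 mm above the liner. I'll regrip 9 mm higher.

carry_out(
  targets=[
    [0,0,0,0,0,0,0],
    [0,0,0,0,0,0,-0.3],
    [0,0,-0.18,0,0,0,-0.3],
    [0,0,-0.18,0,0,0,-0.3],
    [0,0,0,0,0,0,-0.2],
    [0,0,0,0,0,0,0.2],
    [0,0,0,0,0,0,0.5],
    [0,0,0,0,0,0,1],
  ],
  force=50,
)

```text
t: 5.0
ee_pos: [0.6484, 0.0184, 0.1111]
orientation: [-0.007, 0.979, 0.041, 0.201]
ft_force: [-1.9, -0.4, 3.4]
opening: 0.307
```

carry_out(
  targets=[
    [0,0,0,0,0,0,1],
    [0,0,0,0,0,0,1],
    [0,0,0,0,0,0,1],
  ],
)

```text
t: 5.25
ee_pos: [0.6483, 0.0184, 0.111]
orientation: [-0.007, 0.979, 0.041, 0.201]
ft_force: [-2.9, -0.9, 4.7]
opening: 0.308
```

carry_out(
  targets=[
    [0,0,-0.2,0,0,0,1],
    [0,0,-0.4,0,0,0,1],
    [0,0,-0.6,0,0,0,1],
    [0,0,-0.8,0,0,0,1],
    [0,0,-0.8,0,0,0,1],
    [0,0,-0.8,0,0,0,1],
    [0,0,-0.4,0,0,0,1],
    [0,0,0,0,0,0,1],
  ],
)

```text
t: 5.92
ee_pos: [0.6097, 0.0162, 0.2055]
orientation: [-0.007, 0.978, 0.041, 0.203]
ft_force: [-0.2, -0.2, -0.4]
opening: 0.306
```

```bash
python3 - <<'E'
from h import *
from rig import *
y=np.radians(13.7);Rt=tool(y,0);c=np.array([.5424,.3678,.006]);o=c-.028*Rt[:,0]+np.array([0,0,.014])
print(get_state()["qpos"].round(2))
plan(o+[0,0,.007+.12],Rt)
f=grab_frame("scene");g=grab_frame("top")
a=cv2.resize(f["frame"][140:300,240:360],None,fx=3.3,fy=3.5)[:560,:396];b=cv2.resize(g["frame"][100:240,228:328],None,fx=4,fy=4)
cv2.imwrite("pics/s3.png",np.hstack([a,b])[:,:,::-1])
E
```

```text
[ 0.3   0.19 -0.45  2.    0.19  0.57 -1.75]
t 5.92 pos [0.6097 0.0162 0.2055] F [-0.2 -0.2 -0.4] op 0.306
turn units [ 0.29 -3.4  -1.27] shift units in final frame [ -0.4  -14.3    2.34] mm [ -10.1 -357.6   58.5]
```

View pics/s3.png

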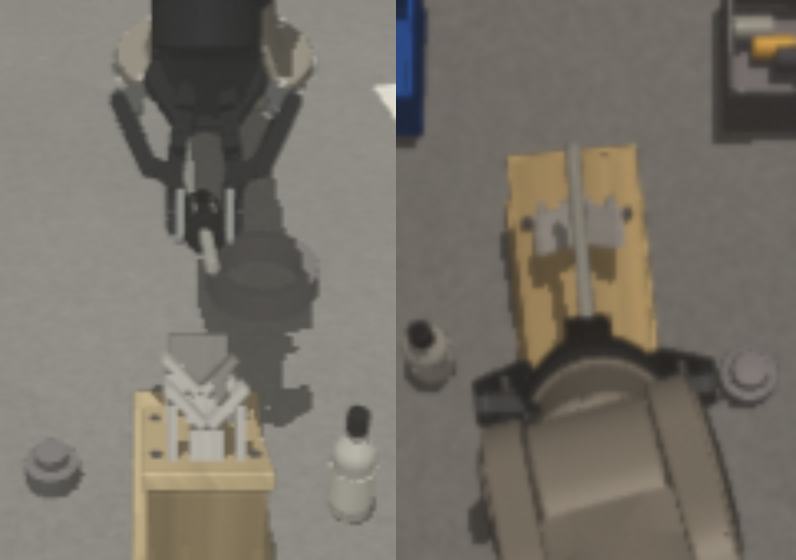

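The driver is held clear of the cradle, which is now empty. Moving on to the tray.

carry_out(
  targets=[
    [0,0,0,0.07,-0.85,-0.32,1],
    [0,0,0,0.07,-0.85,-0.32,1],
    [0,0,0,0.07,-0.85,-0.32,1],
    [0,0,0,0.07,-0.85,-0.32,1],
    [0,-0.5,0,0,0,0,1],
    [0,-0.9,0,0,0,0,1],
    [0,-0.9,0,0,0,0,1],
    [0,-0.9,0,0,0,0,1],
  ],
)

```text
t: 6.68
ee_pos: [0.5893, 0.0947, 0.2007]
orientation: [-0.0, 0.993, 0.119, -0.003]
ft_force: [0.2, 0.3, -1.6]
opening: 0.302
```

carry_out(
  targets=[
    [0,-0.9,0,0,0,0,1],
    [0,-0.9,0,0,0,0,1],
    [0,-0.9,0,0,0,0,1],
    [0,-0.9,0,0,0,0,1],
    [0,-0.9,0,0,0,0,1],
    [0,-0.9,0,0,0,0,1],
    [0,-0.9,0,0,0,0,1],
    [0,-0.9,0,0,0,0,1],
  ],
)

```text
t: 7.35
ee_pos: [0.5461, 0.2696, 0.201]
orientation: [0.0, 0.993, 0.12, -0.003]
ft_force: [0.2, -0.6, -2.1]
opening: 0.308
```

carry_out(
  targets=[
    [0,-0.9,0,0,0,0,1],
    [0,-0.9,0,0,0,0,1],
    [0,-0.9,0,0,0,0,1],
    [0,-0.9,0.3,0,0,0,1],
    [0,-0.3,0.6,0,0,0,1],
    [0,0,0.6,0,0,0,1],
    [0,0,0.6,0,0,0,1],
    [0,0,0,0,0,0,1],
  ],
)

```text
t: 8.02
ee_pos: [0.5215, 0.3603, 0.1446]
orientation: [0.003, 0.993, 0.12, -0.006]
ft_force: [-1.0, -1.1, -1.9]
opening: 0.31
```

carry_out(
  targets=[
    [0,0,0,0,0,0,1],
    [0,0,0,0,0,0,1],
  ],
)

```text
t: 8.18
ee_pos: [0.5241, 0.3625, 0.15]
orientation: [0.0, 0.993, 0.119, -0.002]
ft_force: [1.1, -0.3, -1.6]
opening: 0.308
```

```bash
python3 - <<'E'
from h import *
from rig import *
y=np.radians(13.7);Rt=tool(y,0);c=np.array([.5424,.3678,.006]);o=c-.028*Rt[:,0]+np.array([0,0,.014])
plan(o+[0,0,.007+.02],Rt)
f=grab_frame("scene");g=grab_frame("top")
a=cv2.resize(f["frame"][130:300,340:490],None,fx=3,fy=3);b=cv2.resize(g["frame"][165:295,100:220],None,fx=2.9,fy=510/130)[:510]
cv2.imwrite("pics/s4.png",np.hstack([a,b])[:,:,::-1])
E
```

```text
t 8.18 pos [0.5241 0.3625 0.15  ] F [ 1.1 -0.3 -1.6] op 0.308
turn units [0.   0.04 0.  ] shift units in final frame [-0.36 -0.03  4.12] mm [ -9.   -0.8 103. ]
```

View pics/s4.png

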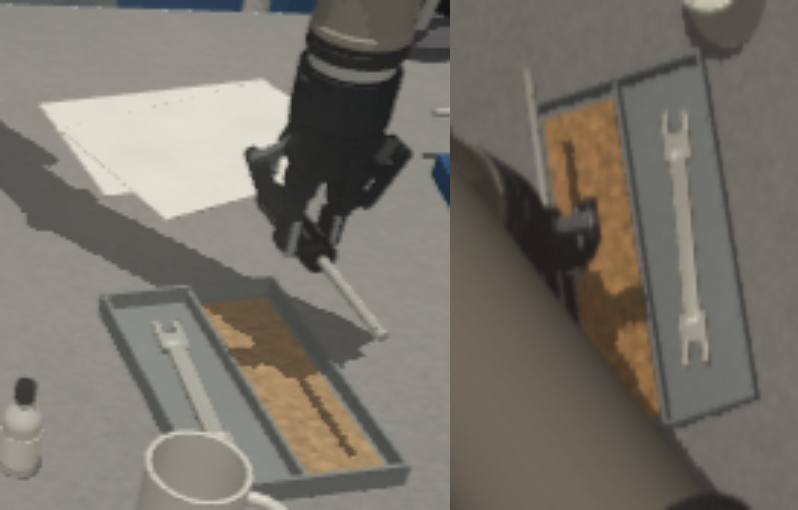

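```bash
python3 - <<'E'
from h import *
f=load("top");g=load("scene")
X,a,b=tri(f,g,(126.4,182.8),(467.4,241.3));print("tip",X.round(4),a.round(1),b.round(1))
y=np.radians(13.7);Rt=tool(y,0);p=np.array([.5241,.3625,.150]);print("tip from tcp (tool)",(Rt.T@(X-p)*1000).round(1))
for m in(-1,1):
  print(((Rt.T@(np.array([.5424,.3678,.006])+Rt[:,0]*.1*m-p))*1000).round(1))
E
```

```text
tip [0.6491 0.3929 0.1418] [-0.2 -0. ] [-0.2  0. ]
tip from tcp (tool) [1.286e+02 1.000e-01 8.200e+00]
[-81.   -0.8 144. ]
[119.   -0.8 144. ]
```

The tip is 128.6 mm ahead of the TCP and 8 mm below it, so the grasp is as expected. Descend gently.

carry_out(
  targets=[
    [-0.18,0,0,0,0,0,1],
    [-0.18,0,0.6,0,0,0,1],
    [0,0,0.8,0,0,0,1],
    [0,0,0.8,0,0,0,1],
    [0,0,0.8,0,0,0,1],
    [0,0,0.6,0,0,0,1],
    [0,0,0.4,0,0,0,1],
    [0,0,0.2,0,0,0,1],
  ],
)

```text
t: 8.95
ee_pos: [0.5141, 0.3603, 0.0444]
orientation: [0.001, 0.993, 0.12, -0.003]
ft_force: [-0.6, 0.2, -1.2]
opening: 0.303
```

carry_out(
  targets=[
    [0,0,0.15,0,0,0,1],
    [0,0,0,0,0,0,1],
    [0,0,0,0,0,0,1],
  ],
)

```text
t: 9.2
ee_pos: [0.5151, 0.3613, 0.0425]
orientation: [-0.0, 0.993, 0.12, -0.002]
ft_force: [0.8, 0.6, -0.6]
opening: 0.312
```

```bash
python3 - <<'E'
from h import *
y=np.radians(13.7);Rt=tool(y,0);c=np.array([.5424,.3678,.006]);o=c-.028*Rt[:,0]+np.array([0,0,.014])
plan(o+[0,0,.007],Rt)
E
```

```text
t 9.2 pos [0.5151 0.3613 0.0425] F [ 0.8  0.6 -0.6] op 0.312
turn units [-0.01  0.03  0.01] shift units in final frame [0.   0.01 0.62] mm [ 0.   0.1 15.5]
```

carry_out(
  targets=[
    [0,0,0.14,0,0,0,1],
    [0,0,0.14,0,0,0,1],
    [0,0,0.12,0,0,0,1],
    [0,0,0.08,0,0,0,1],
    [0,0,0,0,0,0,1],
    [0,0,0,0,0,0,1],
  ],
)

```text
t: 9.7
ee_pos: [0.5145, 0.3607, 0.0293]
orientation: [0.0, 0.993, 0.12, -0.003]
ft_force: [-0.2, -0.4, -1.4]
opening: 0.311
```

carry_out(
  targets=[
    [0,0,0.06,0,0,0,1],
    [0,0,0,0,0,0,1],
  ],
)

```text
t: 9.87
ee_pos: [0.5145, 0.3608, 0.0279]
orientation: [0.0, 0.993, 0.12, -0.002]
ft_force: [-0.2, -0.3, -1.6]
opening: 0.309
```

carry_out(
  targets=[
    [0,0,0.06,0,0,0,1],
    [0,0,0,0,0,0,1],
  ],
)

```text
t: 10.03
ee_pos: [0.5145, 0.3607, 0.0264]
orientation: [0.0, 0.993, 0.12, -0.003]
ft_force: [-0.7, -0.3, -1.3]
opening: 0.304
```

Weight still fully on the gripper, so there's no contact yet. Continue in small steps.

carry_out(
  targets=[
    [0,0,0.06,0,0,0,1],
    [0,0,0,0,0,0,1],
  ],
)

```text
t: 10.2
ee_pos: [0.5145, 0.3608, 0.026]
orientation: [0.001, 0.993, 0.12, -0.002]
ft_force: [-1.4, -1.5, 5.9]
opening: 0.307
```

carry_out(
  targets=[
    [0,0,0.05,0,0,0,1],
    [0,0,0,0,0,0,1],
  ],
)

```text
t: 10.37
ee_pos: [0.5146, 0.3608, 0.026]
orientation: [0.001, 0.993, 0.12, -0.002]
ft_force: [-3.5, -3.7, 12.1]
opening: 0.307
```

carry_out(
  targets=[
    [0,0,0.04,0,0,0,1],
    [0,0,0,0,0,0,1],
  ],
)

```text
t: 10.53
ee_pos: [0.5146, 0.3608, 0.0259]
orientation: [0.001, 0.993, 0.12, -0.002]
ft_force: [-4.4, -4.4, 18.2]
opening: 0.307
```

Contact. Relieve the pressure, then open a little and rise.

carry_out(
  targets=[
    [0,0,-0.08,0,0,0,1],
    [0,0,0,0,0,0,0.3],
    [0,0,0,0,0,0,0.1],
    [0,0,0,0,0,0,0.1],
    [0,0,0,0,0,0,0.1],
    [0,0,0,0,0,0,0.1],
    [0,0,0,0,0,0,0.1],
  ],
)

```text
t: 11.12
ee_pos: [0.5144, 0.3607, 0.0245]
orientation: [0.0, 0.993, 0.12, -0.003]
ft_force: [0.2, -0.3, -0.8]
opening: 0.451
```

carry_out(
  targets=[
    [0,0,-0.2,0,0,0,0.1],
    [0,0,-0.5,0,0,0,0.1],
    [0,0,-0.9,0,0,0,0.1],
    [0,0,-1,0,0,0,0],
    [0,0,-1,0,0,0,-0.3],
    [0,0,-1,0,0,0,-0.3],
    [0,0,-1,0,0,0,-0.3],
    [0,0,-1,0,0,0,-0.3],
  ],
)

```text
t: 11.78
ee_pos: [0.5152, 0.3612, 0.1925]
orientation: [-0.0, 0.993, 0.12, -0.002]
ft_force: [0.9, 0.4, -0.2]
opening: 0.649
```

```bash
python3 - <<'E'
from h import *
from rig import *
hd=np.array([.6107-.4155,-.348+.3204]);y=np.arctan2(hd[1],hd[0]);print("housing yaw",np.degrees(y),"len",np.hypot(*hd))
u=np.array([np.cos(y),np.sin(y)]);foot=np.array([.4155,-.3204]);o=np.r_[foot+.085*u,.019];print(o)
Rt=tool(y,0);plan(o+[0,0,.12],Rt);print(get_state()["qpos"].round(2))
f=grab_frame("scene");a=f["frame"][195:300,365:490]
cv2.imwrite("pics/s5.png",cv2.resize(a,None,fx=4,fy=4)[:,:,::-1])
E
```

```text
housing yaw -8.047898996623449 len 0.19714157349478575
[ 0.49966287 -0.33230008  0.019     ]
t 11.78 pos [0.5152 0.3612 0.1925] F [ 0.9  0.4 -0.2] op 0.649
turn units [0.   0.03 3.17] shift units in final frame [ 3.27 27.55  2.14] mm [ 81.7 688.8  53.5]
[-0.25  0.46 -0.57  1.64  0.26  1.13 -2.22]
```

View pics/s5.png

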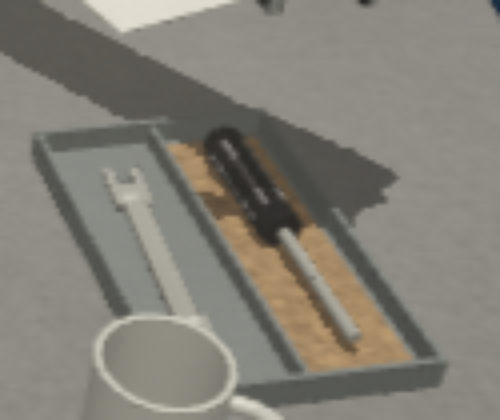

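The driver lies flat in the cork lane, with the mug partly in view and nothing disturbed. Next the housing, at yaw -8° with a measured length of 197 mm against 196 mm given.

carry_out(
  targets=[
    [0,0,0,0,0,0.79,-0.3],
    [0,0,0,0,0,0.79,-0.3],
    [0,0,0,0,0,0.79,-0.3],
    [0,0,0,0,0,0.79,-0.3],
    [0.12,1,0,0,0,0,-0.3],
    [0.12,1,0,0,0,0,-0.3],
    [0.12,1,0,0,0,0,-0.3],
    [0.12,1,0,0,0,0,-0.3],
  ],
)

```text
t: 12.5
ee_pos: [0.5132, 0.2596, 0.1909]
orientation: [0.0, 0.998, -0.069, -0.002]
ft_force: [0.1, -0.4, 0.3]
opening: 0.651
```

carry_out(
  targets=[
    [0.12,1,0,0,0,0,-0.3],
    [0.12,1,0,0,0,0,-0.3],
    [0.12,1,0,0,0,0,-0.3],
    [0.12,1,0,0,0,0,-0.3],
    [0.12,1,0,0,0,0,-0.3],
    [0.12,1,0,0,0,0,-0.3],
    [0.12,1,0,0,0,0,-0.3],
    [0.12,1,0,0,0,0,-0.3],
  ],
)

```text
t: 13.17
ee_pos: [0.5093, 0.0579, 0.1913]
orientation: [0.001, 0.998, -0.069, -0.002]
ft_force: [0.9, 0.2, -0.3]
opening: 0.649
```

carry_out(
  targets=[
    [0.12,1,0,0,0,0,-0.3],
    [0.12,1,0,0,0,0,-0.3],
    [0.12,1,0,0,0,0,-0.3],
    [0.12,1,0,0,0,0,-0.3],
    [0.12,1,0,0,0,0,-0.3],
    [0.12,1,0,0,0,0,-0.3],
    [0.12,1,0,0,0,0,-0.3],
    [0.12,1,0,0,0,0,-0.3],
  ],
)

```text
t: 13.83
ee_pos: [0.5054, -0.1435, 0.1915]
orientation: [0.001, 0.998, -0.069, -0.002]
ft_force: [-0.5, -0.2, 0.5]
opening: 0.651
```

carry_out(
  targets=[
    [0.12,1,0.3,0,0,0,-0.3],
    [0.12,1,0.3,0,0,0,-0.3],
    [0.12,1,0.4,0,0,0,-0.3],
    [0.1,1,0.4,0,0,0,-0.3],
    [0.1,1,0.3,0,0,0,-0.3],
    [0,1,0.2,0,0,0,-0.3],
    [0,0.8,0.2,0,0,0,-0.3],
    [0,0,0,0,0,0,-0.3],
  ],
)

```text
t: 14.5
ee_pos: [0.4932, -0.3182, 0.138]
orientation: [0.002, 0.997, -0.073, -0.003]
ft_force: [-1.1, -0.2, -0.2]
opening: 0.65
```

carry_out(
  targets=[
    [0,0,0,0,0,0,-0.3],
    [0,0,0,0,0,0,-0.3],
  ],
)

```text
t: 14.67
ee_pos: [0.496, -0.3118, 0.1388]
orientation: [0.0, 0.998, -0.069, -0.002]
ft_force: [0.9, 0.5, 0.1]
opening: 0.649
```

```bash
python3 - <<'E'
from h import *
from rig import *
y=np.radians(-8.1);Rt=tool(y,0);o=np.array([.4997,-.3323,.019])
plan(o+[0,0,.004],Rt);print(get_state()["qpos"].round(2))
f=grab_frame("scene");g=grab_frame("top")
a=cv2.resize(f["frame"][150:275,110:260],None,fx=3,fy=4);b=cv2.resize(g["frame"][180:305,360:460],None,fx=3.4,fy=4)
cv2.imwrite("pics/s6.png",np.hstack([a,b])[:,:,::-1])
E
```

```text
t 14.67 pos [ 0.496  -0.3118  0.1388] F [0.9 0.5 0.1] op 0.649
turn units [0.01 0.03 0.03] shift units in final frame [0.26 0.79 4.63] mm [  6.6  19.8 115.8]
[ 0.64  0.4  -0.19  1.8   0.09  0.95 -1.3 ]
```

View pics/s6.png

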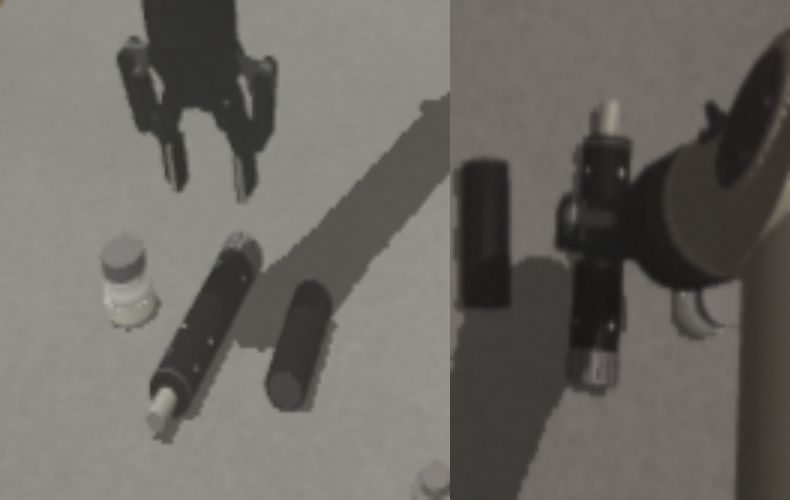

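The housing lies between the jar and the offcut with the jaws above it. Correct sideways and descend.

carry_out(
  targets=[
    [0.26,0.4,0,0,0,0,-0.3],
    [0,0.39,0,0,0,0,-0.3],
    [0,0,0.8,0,0,0,-0.3],
    [0,0,0.9,0,0,0,-0.3],
    [0,0,0.9,0,0,0,-0.3],
    [0,0,0.6,0,0,0,-0.3],
    [0,0,0.3,0,0,0,-0.3],
    [0,0,0,0,0,0,-0.3],
  ],
)

```text
t: 15.43
ee_pos: [0.4975, -0.3335, 0.0488]
orientation: [0.0, 0.998, -0.07, -0.004]
ft_force: [-0.3, 0.2, 0.4]
opening: 0.651
```

carry_out(
  targets=[
    [0,0,0,0,0,0,-0.3],
  ],
)

```text
t: 15.52
ee_pos: [0.4989, -0.334, 0.0509]
orientation: [0.001, 0.998, -0.07, -0.002]
ft_force: [1.3, -0.4, -0.1]
opening: 0.652
```

```bash
python3 - <<'E'
from h import *
y=np.radians(-8.1);Rt=tool(y,0);o=np.array([.4997,-.3323,.019])
plan(o+[0,0,.004],Rt)
c=lambda x,y_:(110+x/3-.33,150+y_/4-.4)
g=load("scene");print("tip at z19 from scene",ray(g,c(162,427),.019),"foot top",ray(g,c(240,236),.03))
E
```

```text
t 15.52 pos [ 0.4989 -0.334   0.0509] F [ 1.3 -0.4 -0.1] op 0.652
turn units [0.02 0.03 0.02] shift units in final frame [ 0.02 -0.07  1.12] mm [ 0.5 -1.8 27.9]
tip at z19 from scene [[ 0.61815884 -0.33786121  0.019     ]] foot top [[ 0.4145822  -0.32227131  0.03      ]]
```

carry_out(
  targets=[
    [0,-0.07,0.4,0,0,0,-0.3],
    [0,0,0.35,0,0,0,-0.3],
    [0,0,0.25,0,0,0,-0.3],
    [0,0,0.1,0,0,0,-0.3],
    [0,0,0,0,0,0,-0.3],
    [0,0,0,0,0,0,-0.3],
  ],
)

```text
t: 16.02
ee_pos: [0.4987, -0.3317, 0.023]
orientation: [0.001, 0.998, -0.07, -0.002]
ft_force: [0.4, -0.0, -0.2]
opening: 0.647
```

carry_out(
  targets=[
    [0,0,0,0,0,0,-0.1],
    [0,0,0,0,0,0,0],
    [0,0,0,0,0,0,0.1],
    [0,0,0,0,0,0,0.2],
    [0,0,0,0,0,0,0.5],
    [0,0,0,0,0,0,0.8],
    [0,0,0,0,0,0,0.8],
  ],
  force=60,
)

```text
t: 16.6
ee_pos: [0.4991, -0.3316, 0.0239]
orientation: [0.001, 0.998, -0.07, -0.002]
ft_force: [-1.8, 0.6, 5.4]
opening: 0.423
```

Gripped (36 mm reading for the 38 mm tube, same offset as the driver). Lift.

carry_out(
  targets=[
    [0,0,-0.2,0,0,0,0.8],
    [0,0,-0.5,0,0,0,0.8],
    [0,0,-0.9,0,0,0,0.8],
    [0,0,-1,0,0,0,0.8],
    [0,0,-1,0,0,0,0.8],
    [0,0,-1,0,0,0,0.8],
    [0,0,-1,0,0,0,0.8],
    [0,0,-1,0,0,0,0.8],
  ],
)

```text
t: 17.27
ee_pos: [0.4987, -0.3315, 0.1895]
orientation: [0.001, 0.998, -0.07, -0.003]
ft_force: [0.9, 0.3, -3.3]
opening: 0.424
```

carry_out(
  targets=[
    [0,0,-0.6,0,0,0,0.8],
    [0,0,-0.3,0,0,0,0.8],
    [0,0,0,0,0,0,0.8],
    [0,0,0,0,0,0,0.8],
  ],
)

```text
t: 17.6
ee_pos: [0.499, -0.3314, 0.2101]
orientation: [0.001, 0.998, -0.07, -0.003]
ft_force: [-0.5, -0.2, -2.5]
opening: 0.424
```

```bash
python3 - <<'E'
from h import *
from rig import *
t=np.radians(30);Rt=tool(YAW,t)
plan(seat(95,0,60+4.5),Rt);print(seat(95,0,64.5),get_state()["qpos"].round(2))
np.savez("topL.npz",**grab_frame("top"));f=grab_frame("scene");np.savez("sceneL.npz",**f)
E
```

```text
t 17.6 pos [ 0.499  -0.3314  0.2101] F [-0.5 -0.2 -2.5] op 0.424
turn units [ 0.49  4.39 -1.81] shift units in final frame [  5.06 -13.41   4.25] mm [ 126.4 -335.2  106.2]
[0.6332082  0.01613165 0.18135864] [ 0.66  0.35 -0.18  1.7   0.07  1.11 -1.26]
```

carry_out(
  targets=[
    [0,0,0,0.1,0.88,-0.36,0.8],
    [0,0,0,0.1,0.88,-0.36,0.8],
    [0,0,0,0.1,0.88,-0.36,0.8],
    [0,0,0,0.1,0.88,-0.36,0.8],
    [0,0,0,0.1,0.88,-0.36,0.8],
    [0.2,-0.5,0.15,0,0,0,0.8],
    [0.36,-0.95,0.3,0,0,0,0.8],
    [0.36,-0.95,0.3,0,0,0,0.8],
  ],
)

```text
t: 18.37
ee_pos: [0.5225, -0.2693, 0.203]
orientation: [-0.013, 0.97, 0.031, 0.242]
ft_force: [0.6, 1.2, -3.1]
opening: 0.423
```

carry_out(
  targets=[
    [0.36,-0.95,0.3,0,0,0,0.8],
    [0.36,-0.95,0.3,0,0,0,0.8],
    [0.36,-0.95,0.3,0,0,0,0.8],
    [0.36,-0.95,0.3,0,0,0,0.8],
    [0.36,-0.95,0.3,0,0,0,0.8],
    [0.36,-0.95,0.3,0,0,0,0.8],
    [0.36,-0.95,0.3,0,0,0,0.8],
    [0.36,-0.95,0.3,0,0,0,0.8],
  ],
)

```text
t: 19.03
ee_pos: [0.6013, -0.071, 0.1857]
orientation: [-0.013, 0.97, 0.034, 0.242]
ft_force: [0.3, -0.4, -3.1]
opening: 0.421
```

carry_out(
  targets=[
    [0.36,-0.95,0.3,0,0,0,0.8],
    [0.36,-0.95,0.3,0,0,0,0.8],
    [0.36,-0.95,0.3,0,0,0,0.8],
    [0.2,-0.5,0.15,0,0,0,0.8],
    [0,0,0,0,0,0,0.8],
    [0,0,0,0,0,0,0.8],
    [0,0,0,0,0,0,0.8],
  ],
)

```text
t: 19.62
ee_pos: [0.6358, 0.0131, 0.179]
orientation: [-0.012, 0.97, 0.033, 0.242]
ft_force: [0.1, -1.0, -2.8]
opening: 0.423
```

```bash
python3 - <<'E'
from h import *
from rig import *
t=np.radians(30);Rt=tool(YAW,t)
plan(seat(95,0,30+4.5),Rt)
f=grab_frame("scene");np.savez("sceneH.npz",**f);g=grab_frame("top");np.savez("topH.npz",**g)
a=cv2.resize(f["frame"][170:320,240:360],None,fx=3.3,fy=4)[:,:396];b=cv2.resize(g["frame"][110:240,228:328],None,fx=4,fy=600/130)
cv2.imwrite("pics/s7.png",np.hstack([a,b])[:,:,::-1])
for n,p in (("tip",seat(206,0,60)),("foot",seat(10,0,60))): print(n,proj(g,p),proj(f,p))
E
```

```text
t 19.62 pos [0.6358 0.0131 0.179 ] F [ 0.1 -1.  -2.8] op 0.423
turn units [-0.    0.28 -0.12] shift units in final frame [-0.03 -0.13  1.07] mm [-0.8 -3.2 26.7]
tip [[272.11411466 137.00807351]] [[302.91215842 222.73671191]]
foot [[278.90463227 216.019952  ]] [[299.66784237 213.67266987]]
```

View pics/s7.png

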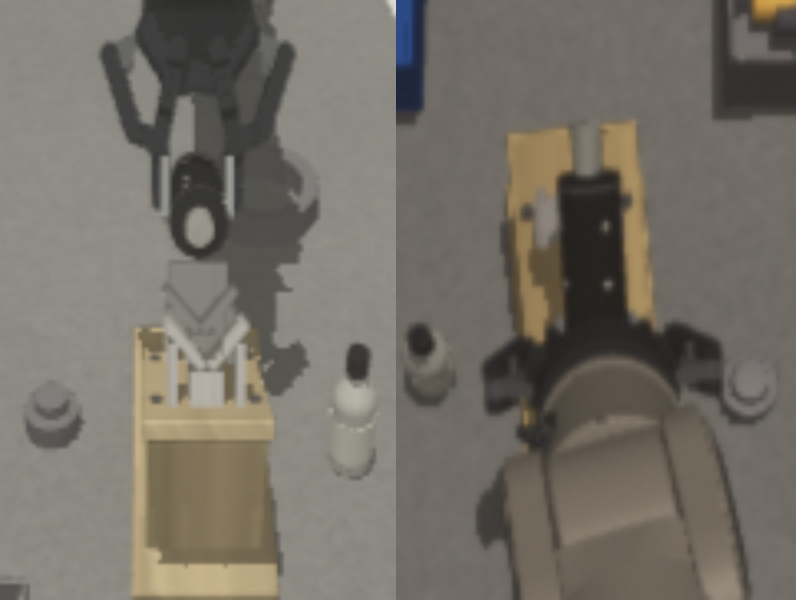

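The connector end is at scene pixel (300.3,226.6) and top pixel (275.6,137), a few mm to the -y side, as the pose error predicts. The V notch is at scene pixel (302.1,255). Now I'll check the cradle axis against that notch.

```bash
python3 - <<'E'
from h import *
f=load("sceneH");g=load("topH")
for x in (160,135): print("V bottom pred",x,proj(f,seat(x,0,-27)),"lips",proj(f,seat(x,24,-3)),proj(f,seat(x,-24,-3)))
p=np.array([.6358,.0131,.179]);Rt=tool(YAW-.0144*np.cos(.52),np.radians(30)-.034)
tip=p+Rt@[.111,0,.0045];print("tip expected now",tip,proj(f,tip),proj(g,tip))
hsv=cv2.cvtColor(f["frame"],cv2.COLOR_RGB2HSV)
# saddle light-grey mask: column extents per row
m=(hsv[...,1]<30)&(hsv[...,2]>135)
for r in range(238,274,2):
    c=np.where(m[r,280:325])[0]+280
    if len(c): print(r,c.min(),c.max(),(c.min()+c.max())/2,len(c))
E
```

```text
V bottom pred 160 [[301.93687866 260.32014748]] lips [[313.10536478 249.32515716]] [[290.81759157 249.35913139]]
V bottom pred 135 [[301.49799348 258.03603278]] lips [[312.37156333 247.3247615 ]] [[290.67019137 247.35785766]]
tip expected now [0.73562818 0.02014019 0.22722883] [[300.70907335 226.18457346]] [[273.92252485 136.11776532]]
238 280 290 285.0 11
240 280 289 284.5 10
242 280 287 283.5 8
244 280 324 302.0 12
246 280 324 302.0 11
248 280 324 302.0 13
250 280 324 302.0 18
252 290 324 307.0 12
254 290 324 307.0 15
256 291 324 307.5 17
258 291 314 302.5 17
260 291 313 302.0 16
262 291 313 302.0 8
264 291 313 302.0 16
266 291 313 302.0 16
268 291 313 302.0 16
270 291 324 307.5 18
272 323 324 323.5 2
```

The cradle axis is confirmed: notch column 302.0 against 301.9 predicted, lip rows 249.5 against 249.3. Correct and descend.

carry_out(
  targets=[
    [0,0,0,0,0.28,-0.12,0.8],
    [0,-0.13,0,0,0,0,0.8],
    [0,0,0.3,0,0,0,0.8],
    [0,0,0.4,0,0,0,0.8],
    [0,0,0.3,0,0,0,0.8],
    [0,0,0,0,0,0,0.8],
    [0,0,0,0,0,0,0.8],
  ],
)

```text
t: 20.3
ee_pos: [0.6493, 0.0186, 0.1578]
orientation: [-0.011, 0.965, 0.041, 0.259]
ft_force: [-0.7, -0.0, -2.9]
opening: 0.424
```

```bash
python3 - <<'E'
from h import *
t=np.radians(30);Rt=tool(YAW,t)
plan(seat(95,0,4.5),Rt)
E
```

```text
t 20.3 pos [0.6493 0.0186 0.1578] F [-0.7 -0.  -2.9] op 0.424
turn units [-0.01 -0.01  0.01] shift units in final frame [-0.09  0.04  1.26] mm [-2.2  1.1 31.4]
```

carry_out(
  targets=[
    [0,0,0.25,0,0,0,0.8],
    [0,0.02,0.25,0,0,0,0.8],
    [0,0,0.25,0,0,0,0.8],
    [0,0,0.15,0,0,0,0.8],
    [0,0,0,0,0,0,0.8],
    [0,0,0,0,0,0,0.8],
  ],
)

```text
t: 20.8
ee_pos: [0.6607, 0.0191, 0.1391]
orientation: [-0.011, 0.965, 0.041, 0.26]
ft_force: [-0.2, -0.0, -3.4]
opening: 0.422
```

carry_out(
  targets=[
    [0,0,0.08,0,0,0,0.8],
    [0,0,0,0,0,0,0.8],
  ],
)

```text
t: 20.97
ee_pos: [0.6619, 0.0192, 0.1379]
orientation: [-0.011, 0.965, 0.041, 0.26]
ft_force: [0.4, 0.7, -2.7]
opening: 0.426
```

carry_out(
  targets=[
    [0,0,0.08,0,0,0,0.8],
    [0,0,0,0,0,0,0.8],
  ],
)

```text
t: 21.13
ee_pos: [0.6628, 0.0192, 0.1361]
orientation: [-0.011, 0.965, 0.041, 0.26]
ft_force: [-0.4, -0.1, -2.8]
opening: 0.425
```

carry_out(
  targets=[
    [0,0,0.1,0,0,0,0.8],
    [0,0,0,0,0,0,0.8],
  ],
)

```text
t: 21.3
ee_pos: [0.664, 0.0193, 0.1337]
orientation: [-0.011, 0.965, 0.041, 0.26]
ft_force: [0.6, -0.1, -3.5]
opening: 0.423
```

carry_out(
  targets=[
    [0,0,0.08,0,0,0,0.8],
    [0,0,0,0,0,0,0.8],
  ],
)

```text
t: 21.47
ee_pos: [0.6651, 0.0195, 0.1323]
orientation: [-0.011, 0.965, 0.041, 0.26]
ft_force: [0.6, -0.3, -3.2]
opening: 0.429
```

carry_out(
  targets=[
    [0,0,0.05,0,0,0,0.8],
    [0,0,0,0,0,0,0.8],
  ],
)

```text
t: 21.63
ee_pos: [0.6654, 0.0198, 0.1321]
orientation: [-0.011, 0.965, 0.041, 0.26]
ft_force: [-8.2, 0.8, 5.5]
opening: 0.424
```

Contact (about 9 N along the slope normal, little sideways). Ease off slightly and slide downhill in steps.

carry_out(
  targets=[
    [-0.08,0,-0.02,0,0,0,0.8],
    [-0.08,0,0,0,0,0,0.8],
    [0,0,0,0,0,0,0.8],
  ],
)

```text
t: 21.88
ee_pos: [0.6633, 0.0195, 0.1311]
orientation: [-0.012, 0.964, 0.041, 0.262]
ft_force: [-1.3, 0.5, 4.8]
opening: 0.425
```

carry_out(
  targets=[
    [-0.08,0,0,0,0,0,0.8],
    [0,0,0,0,0,0,0.8],
  ],
)

```text
t: 22.05
ee_pos: [0.6619, 0.0194, 0.1302]
orientation: [-0.012, 0.964, 0.041, 0.262]
ft_force: [1.3, 0.2, 5.3]
opening: 0.42
```

carry_out(
  targets=[
    [-0.08,0,0,0,0,0,0.8],
    [0,0,0,0,0,0,0.8],
  ],
)

```text
t: 22.22
ee_pos: [0.66, 0.0193, 0.1291]
orientation: [-0.012, 0.964, 0.041, 0.262]
ft_force: [0.5, 0.9, 6.2]
opening: 0.423
```

```bash
python3 - <<'E'
from h import *
from rig import *
t=np.radians(30);Rt=tool(YAW,t);plan(seat(85,0,4.5),Rt);print("F tool",(Rt.T@get_state()["ft_force"]).round(1))
E
```

```text
t 22.22 pos [0.66   0.0193 0.1291] F [0.5 0.9 6.2] op 0.423
turn units [-0.02 -0.06  0.01] shift units in final frame [-0.29  0.04  0.05] mm [-7.2  0.9  1.2]
F tool [ 3.6 -0.8 -5.1]
```

carry_out(
  targets=[
    [-0.08,0,0,0,0,0,0.8],
    [0,0,0,0,0,0,0.8],
  ],
)

```text
t: 22.38
ee_pos: [0.6582, 0.0192, 0.128]
orientation: [-0.012, 0.964, 0.041, 0.262]
ft_force: [0.4, 0.6, 6.4]
opening: 0.421
```

carry_out(
  targets=[
    [-0.08,0,0,0,0,0,0.8],
    [0,0,0,0,0,0,0.8],
  ],
)

```text
t: 22.55
ee_pos: [0.6565, 0.019, 0.127]
orientation: [-0.012, 0.964, 0.041, 0.262]
ft_force: [1.4, 1.0, 6.2]
opening: 0.421
```

carry_out(
  targets=[
    [-0.08,0,0,0,0,0,0.8],
    [0,0,0,0,0,0,0.8],
  ],
)

```text
t: 22.72
ee_pos: [0.6548, 0.0188, 0.1261]
orientation: [-0.012, 0.964, 0.041, 0.262]
ft_force: [0.6, -0.4, 5.2]
opening: 0.425
```

carry_out(
  targets=[
    [-0.06,0,0,0,0,0,0.8],
    [0,0,0,0,0,0,0.8],
  ],
)

```text
t: 22.88
ee_pos: [0.6536, 0.0187, 0.1253]
orientation: [-0.012, 0.964, 0.041, 0.262]
ft_force: [1.3, 0.4, 6.0]
opening: 0.423
```

carry_out(
  targets=[
    [-0.06,0,0,0,0,0,0.8],
    [0,0,0,0,0,0,0.8],
  ],
)

```text
t: 23.05
ee_pos: [0.6524, 0.0186, 0.1246]
orientation: [-0.012, 0.964, 0.041, 0.262]
ft_force: [1.4, 1.0, 5.3]
opening: 0.421
```

carry_out(
  targets=[
    [-0.06,0,0,0,0,0,0.8],
    [0,0,0,0,0,0,0.8],
  ],
)

```text
t: 23.22
ee_pos: [0.6517, 0.0186, 0.1243]
orientation: [-0.012, 0.964, 0.041, 0.263]
ft_force: [3.7, 0.5, 5.4]
opening: 0.424
```

carry_out(
  targets=[
    [-0.06,0,0,0,0,0,0.8],
    [0,0,0,0,0,0,0.8],
  ],
)

```text
t: 23.38
ee_pos: [0.6517, 0.0185, 0.1243]
orientation: [-0.012, 0.964, 0.041, 0.264]
ft_force: [7.2, 0.8, 4.7]
opening: 0.422
```

carry_out(
  targets=[
    [-0.04,0,0,0,0,0,0.8],
    [0,0,0,0,0,0,0.8],
  ],
)

```text
t: 23.55
ee_pos: [0.6516, 0.0185, 0.1244]
orientation: [-0.012, 0.963, 0.041, 0.265]
ft_force: [9.2, 0.2, 5.3]
opening: 0.427
```

```bash
python3 - <<'E'
from h import *
from rig import *
t=np.radians(30);Rt=tool(YAW,t);plan(seat(85,0,4.5),Rt);print("F tool",(Rt.T@get_state()["ft_force"]).round(1))
E
```

```text
t 23.55 pos [0.6516 0.0185 0.1244] F [9.2 0.2 5.3] op 0.427
turn units [-0.02 -0.11  0.01] shift units in final frame [0.1  0.04 0.06] mm [2.4 0.9 1.4]
F tool [10.6  0.5  0. ]
```

At the stop: 10.6 N along +x with the position not changing. Relieve, release, then look.

carry_out(
  targets=[
    [0.06,0,0,0,0,0,0.8],
    [0,0,0,0,0,0,0.8],
    [0,0,0,0,0,0,0.1],
    [0,0,0,0,0,0,0],
    [0,0,0,0,0,0,-0.2],
    [0,0,0,0,0,0,-0.4],
    [0,0,0,0,0,0,-0.5],
    [0,0,0,0,0,0,-0.5],
  ],
)

```text
t: 24.22
ee_pos: [0.6479, 0.0178, 0.121]
orientation: [-0.011, 0.965, 0.041, 0.259]
ft_force: [-0.6, 0.0, -0.1]
opening: 0.755
```

carry_out(
  targets=[
    [0,0,-0.2,0,0,0,-0.5],
    [0,0,-0.5,0,0,0,-0.5],
    [0,0,-0.8,0,0,0,-0.5],
    [0,0,-1,0,0,0,-0.5],
    [0,0,-1,0,0,0,-0.5],
    [0,0,-1,0,0,0,-0.5],
    [0,0,-1,0,0,0,-0.5],
    [0,0,-1,0,0,0,-0.5],
  ],
)

```text
t: 24.88
ee_pos: [0.566, 0.0111, 0.2632]
orientation: [-0.011, 0.965, 0.041, 0.26]
ft_force: [-0.0, -0.4, 0.6]
opening: 0.754
```

carry_out(
  targets=[
    [-1,0,0,0,0,0,-0.5],
    [-1,0,0,0,0,0,-0.5],
    [-1,0.5,0,0,0,0,-0.5],
    [0,1,0,0,0,0,-0.5],
    [0,1,0,0,0,0,-0.5],
    [0,1,0,0,0,0,-0.5],
    [0,1,0,0,0,0,-0.5],
    [0,1,0,0,0,0,-0.5],
  ],
)

```text
t: 25.55
ee_pos: [0.5138, -0.1324, 0.2248]
orientation: [-0.011, 0.965, 0.041, 0.261]
ft_force: [0.7, 0.3, 0.4]
opening: 0.746
```

carry_out(
  targets=[
    [0,1,0,0,0,0,-0.5],
    [0,1,0,0,0,0,-0.5],
    [0,1,0,0,0,0,-0.5],
    [0,0,0,0,0,0,-0.5],
    [0,0,0,0,0,0,-0.5],
  ],
)

```text
t: 25.97
ee_pos: [0.5201, -0.2075, 0.2244]
orientation: [-0.011, 0.965, 0.039, 0.26]
ft_force: [-0.0, 0.3, -0.8]
opening: 0.753
```

```bash
python3 - <<'E'
from h import *
from rig import *
s=get_state();print(s["t"],s["ee_pos"],s["ft_force"].round(1))
f=grab_frame("scene");g=grab_frame("top");np.savez("sceneE.npz",**f);np.savez("topE.npz",**g)
for n,p in (("tip",seat(196,0,0)),("shoulder top",seat(170,0,19)),("foot top",seat(0,0,19)),("shoulderL",seat(170,19,0)),("shoulderR",seat(170,-19,0))): print(n,"top",proj(g,p).round(1),((proj(g,p)-[228,120]+.5)*5).round(0),"scene",proj(f,p).round(1),((proj(f,p)-[262,225]+.5)*5.5).round(0))
a=cv2.resize(f["frame"][225:325,262:332],None,fx=5.5,fy=5.5)[:550];b=cv2.resize(g["frame"][120:230,242:322],None,fx=5,fy=5)
cv2.imwrite("pics/s8.png",np.hstack([a[:550],b[:550]])[:,:,::-1])
E
```

```text
25.9667 [ 0.52012679 -0.20746685  0.22439039] [-0.   0.3 -0.8]
tip top [[271.8 137.3]] [[222.  89.]] scene [[302.6 251. ]] [[226. 146.]]
shoulder top top [[272.9 149.2]] [[227. 148.]] scene [[302.2 240. ]] [[224.  85.]]
foot top top [[278.5 214.2]] [[255. 474.]] scene [[299.5 229.5]] [[209.  27.]]
shoulderL top [[265.1 148.5]] [[188. 145.]] scene [[311.1 248.8]] [[273. 133.]]
shoulderR top [[280.3 147.1]] [[264. 138.]] scene [[293.2 248.8]] [[174. 134.]]
```

View pics/s8.png

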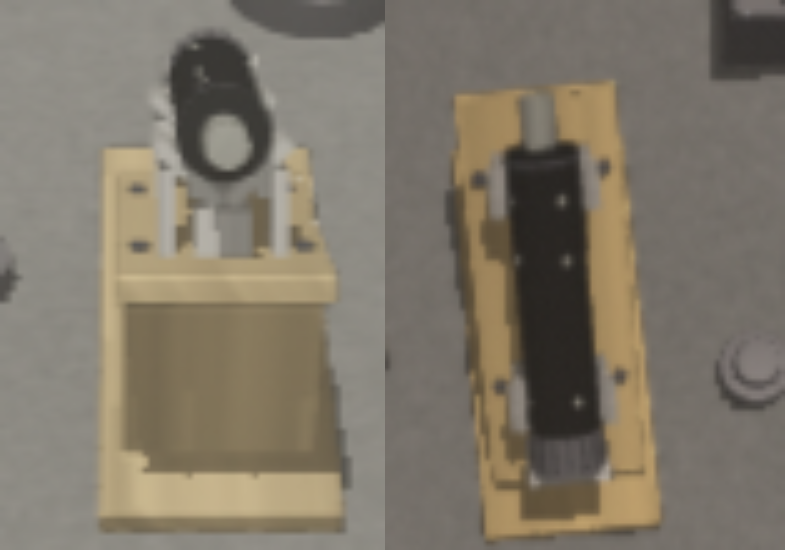

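The housing sits in both saddles. The connector face is at scene crop (226,140) against (226,146) predicted, the tip in top view is at px (272.4,138) against (271.8,137.3), and the cap is at the stop. One last numeric check of the bystanders before handing in.

```bash
python3 - <<'E'
from h import *
a=load("scene")["frame"];b=load("sceneE")["frame"]
for n,(x0,y0,x1,y1) in dict(jar=(140,203,164,235),offcut=(195,215,224,256),endcap=(244,260,268,284),bottle=(335,252,358,294),tape=(300,203,338,232),tin=(148,275,180,306),mug=(382,270,440,325),spanner=(386,232,414,278)).items():
    T=cv2.cvtColor(a[y0:y1,x0:x1],cv2.COLOR_RGB2GRAY);S=cv2.cvtColor(b[y0-12:y1+12,x0-12:x1+12],cv2.COLOR_RGB2GRAY)
    _,v,_,l=cv2.minMaxLoc(cv2.matchTemplate(S,T,cv2.TM_CCOEFF_NORMED));print(n,"px shift",l[0]-12,l[1]-12,round(v,3))
g=load("sceneE");hsv=cv2.cvtColor(b,cv2.COLOR_RGB2HSV);k=blob(((hsv[...,2]<50)*255).astype(np.uint8),(405,222,450,262));print("driver handle px",cv2.boundingRect(k))
c=k.mean(0);y=np.radians(13.7);d=ray(g,c,.02)[0]-[.5424,.3678,0];print("handle centre in liner",(d[:2]@np.array([[np.cos(y),-np.sin(y)],[np.sin(y),np.cos(y)]])*1000).round(0))
E
```

```text
jar px shift 0 0 1.0
offcut px shift 0 0 0.953
endcap px shift 0 0 1.0
bottle px shift 0 0 1.0
tape px shift 0 0 0.992
tin px shift 0 0 1.0
mug px shift 0 0 1.0
spanner px shift 0 0 1.0
driver handle px (428, 248, 11, 8)
handle centre in liner [-2. -6.]
```

```bash
python3 -c "
from rig import *
print(finish_job())"
```

```text
the job is handed in; nothing more can be done
None
```

I moved the screwdriver from the cradle to the cork-lined lane and put the housing in the cradle, connector uphill, cap against the stop. I handed the job in at about 26 s of the 66 s allowed; `finish_job()` gives no verdict.

- **Screwdriver:** I re-gripped it 9 mm higher before lifting so the fingertips would clear the tray floor. It touched down at about 18 N on the wrist sensor (limit 70 N). The picture after release shows it flat inside the lane. A later colour-mask check of its handle caught only a small dark patch, which was inside the lane but too small to measure from.
- **Housing:** It was lowered to contact, then slid down until about 11 N built up and it stopped moving, then released. In the last pictures the connector end is within about 1 pixel of where a seated housing should appear, roughly 3 mm. The cap is at the stop, though I could not measure that gap directly.
- **Bystanders:** Comparing first and last images, all eight showed zero pixel shift. The match was slightly weaker for the offcut (0.95), probably because of the arm's shadow.
- **Disagreement:** Early on, the two cameras differed by about 5 mm on the cradle's position along its length. I handled this by feeling for contact instead of relying on the images.

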